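# Run the demo hand mill through and park its crank

### The job

Get the demonstration hand mill on the counter ready for the next customer: slide its red catch fully to the off end, then take the crank by its knob and turn it clockwise (seen from above) at least two full turns, through the stiff place in every turn, at a calm steady pace of at most about half a turn per second. Never let the crank run away or roll back, and never pull or push hard along its spring-loaded arm. Stop with the arm over the orange pointer where it points there next after the second turn (or one turn later), let go, and leave the goods round the mill where they stand.

Things in the scene. Friction and masses are not known exactly. Their poses are not given: they have to be found in the camera images.
- mill: Steel hand mill screwed to the counter; origin on the counter under the crank's upright axis. Black base plate 26 mm high, from -135 to +95 mm along the mill's x, 220 mm wide; round housing of radius 70 mm at the plate, 50 mm from 80 mm height up, top at 172 mm. +x points along the orange pointer, z up; the red catch is on the -x side.
- pointer (a point): Tip of the orange pointer, a finger at the housing's top rim, 67 mm from the crank axis and 169 mm above the counter (below the crank), with orange stripes on the housing top and plate in line with it. The crank is parked when its arm points this way.
- spindle (a point): Point on the crank's upright axis, 186 mm above the counter, level with the top of the flat hub and with the knob's foot; axes are the mill's. Only the knob stands higher: upright wood, 24 mm in diameter, from 186 to 232 mm above the counter. It spins freely on its pin, so the hand need not turn with the crank.
- crank (a joint): Crank angle, rad, clockwise from above, counting on over turns; 0 = over the pointer, at q the arm points at -q in the mill's xy plane. Starts at -0.8 to -0.1; park at 12.57 or 18.85. Friction 0.25 N m; heavy from 1.3 rad to the top at 3.14 (peak 0.7 to 0.95 N m at 2.1), then till 5 it drives itself forward: let go there it races on, before it, rolls back. It stays put near the pointer.
- slip (a joint): Stretch, m, of the spring in the telescopic crank arm: 0 at rest, plus = knob pulled away from the crank axis; 4 N per mm, more than 2.5 mm (10 N) either way overstrains it. At rest the knob's axis is 58 to 98 mm from the crank axis: the length set by the last user differs every time and is not measured, it must be seen or felt.
- catch_top (a point): Centre of the top of the red catch, 54 mm above the counter; axes are the mill's. A block 18 mm (mill x) x 26 mm (mill y, its sliding direction) x 26 mm high on a flat track, 108 mm from the crank axis on the mill's -x side.
- catch (a joint): Travel of the red catch in m: 0 = on (as found), 0.025 = fully off; it slides towards the mill's +y, takes about 3 N and stays where it is left.
- jar: Amber glass jar with a black lid, 72 mm in diameter, 110 mm high, standing beside the mill; origin under its centre. Leave alone.
- mug: White mug, 80 mm in diameter, 90 mm high, origin under its centre. Leave alone.
- carton: Blue carton, 70 x 100 mm, 120 mm high, origin under its centre. Leave alone.

How it is judged:
On the way, in this order (a step that is already met when the one before it is completed fails the run):
1. the red catch is slid to its off end (value of joint catch above 0.021 m), for 0.2 s.
2. the crank has been taken over the heavy place for the first time (value of joint crank above 3.6 rad), for 0.05 s.
3. the crank has been taken over the heavy place for the second time (value of joint crank above 9.9 rad), for 0.05 s.
At the end, for the whole second after the job is handed in: The catch is still off (21 of its 25 mm or more) and the crank, having made its two turns (or three), rests within 0.22 rad (12 degrees) of the orange pointer, let go ((value of joint crank between 12.35 and 12.79 rad or value of joint crank between 18.63 and 19.07 rad) and velocity of joint crank between -0.05 and 0.05 rad/s and value of joint catch above 0.021 m); the robot touches nothing.
It fails at once if the crank turned past the pointer with the catch still on (value of joint catch below 0.02 m and value of joint crank above 0.5 rad).
It fails at once if the crank ran clearly faster than half a turn per second (over 4 rad/s) (velocity of joint crank above 4 rad/s).
It fails at once if the crank rolled back (faster than 1 rad/s backwards) (velocity of joint crank below -1 rad/s).
It fails at once if the arm was overstrained lengthwise (more than 2.5 mm, 10 N) (value of joint slip above 0.0025 m or value of joint slip below -0.0025 m).
It fails at once if a bystander was moved by more than 30 mm (distance of any of jar, mug, carton from where it was at the start of the episode above 0.03 m).
It also fails if it takes over 72 s, if anything falls off the work surface, if the arm or the gripper's body presses on something with over 40 N, if the wrist force passes 120 N, or if a joint passes its speed limit or range.

### The arm

A 6-joint arm with a two-finger parallel gripper is mounted at the origin on the work surface. World frame = base frame: x ahead of the robot, y to its left, z up, the work surface at z = 0. Lengths are in m, angles in rad, forces in N, time in s.
With the tool pointing down it reaches from about 0.35 to 0.725 m from the base axis. Payload 4.3 kg.
Tool frame: the origin (TCP) lies midway between the tips of the shut fingers; the grasp point (between the pads) lies 19 mm behind it; z points along the fingers, y is the line along which they close (so a half turn about z gives the same grasp; the last joint's range is limited). The gripper opens to 85 mm and grips with 20 to 120 N. Pads are 22 mm wide; open, the fingers measure 114 mm over their backs; the gripper's body (76 mm by 85 mm) begins 54 mm behind the grasp point. The pads swing forward as they close: fully open they stand 13 mm farther back than shut.
Start: joints at [-1.457, 0.377, 0.081, 1.274, 0, 1.46], TCP at [0.128, -0.561, 0.196] pointing down, gripper open.
Joint ranges: [-2.72, 2.72], [-0.84, 1.66], [-1.02, 1.22], [-1.77, 2.12], [-1.37, 1.28], [-3.14, 3.14]. Speed limits (rad/s): [2.57, 2.57, 3.14, 3.14, 3.14, 3.14].

### API

Orientations are given as a unit quaternion [x, y, z, w].
In Python, from workcell import get_obs, snapshot, camera_params, manip, nets gives the robot as it stands.
- The arm moves only by the tool jog_arm, never from a script. Its argument "series" is a list of rows, each a list of 3 entries, a list of its own where there are three numbers: the shift along the world's x, y, z in m, then the turn, a rotation vector about the world's x, y, z in rad, then the closure in counts, from 0 (fully open) to 255 (shut). In form: [[[dx, dy, dz], [wx, wy, wz], jaw], ...]. A call has 1 to 20 rows; each row shifts and turns the commanded pose from where the row before left it; what a row does not reach is not made up. A row lasts 1/12 s, in which the tool goes at most 41.7 mm and 7.16 degrees, less where a joint would pass 70% of its speed; a pose out of reach is approached as far as the arm can. A call is refused whole if a number of a shift passes 0.0417 or a number of a turn 0.125, either way. A call with a gripper value outside its range is refused whole. The fingers move at their own pace and stop on an object; "newtons" is the grip in N (left out, the last holds). Time passes only in rows, so rows that do not move let the fingers close. It gives the time, the measured TCP pose, the force, the opening and the grip force at its end, in the units of the state.
- get_obs(): the state, without advancing time (a new reading comes with each control period).
- snapshot(name): name is "scene" or "top" or "wrist"; returns (picture, depth): 400x640x3 uint8, red, green, blue; 400x640 float32, m along the optical axis (not along the pixel's ray), 0 where there is no reading.
- camera_params(name): a dict with "intrinsics" (3x3 intrinsics, pixels), "R" (3x3) and "t" (3): a world point X has camera coordinates R X + t. Camera axes: x right, y down, z forward; pixel columns grow to the right and rows downward; lengths in m; the calibration is good to about 2 mm. A picture is of the moment at which its call begins: read the wrist's pose just before it. camera_params takes no time and is no camera call; for the wrist camera it gives the pose at the moment of the call.
- manip.sign_off(): hands the job in; it is judged then, once.
Trained networks look in the newest picture that a camera, given by its name, has taken for a name from the list of things; names that differ only in an ending like _2 or _b are one class to them, and where a whole thing is asked for, a point or a joint stands for the part that bears it (a point fixed in the world has none). Each returns a list of dicts, best first, with "conf" (0 to 1); they miss things now and then, are a little off and sometimes report something else, mostly with a low value. They report only what shows in the picture. A call takes as long as a camera call.
- nets.search_frame(camera, thing): "uv" ([column, row] in pixels, amid what is visible of it).
- nets.tip_of(camera, thing): "uv" ([column, row] in pixels: a listed point, or the origin of a listed thing).
The state is a dict: "t": time; "joint_positions": joint angles; "dq": joint speeds; "effort": joint torques, N m; "position": TCP position; "orientation": TCP orientation; "ft_force": force on the tool from outside, world axes, zero at the start; "ft_torque": the same for the moment, N m; "finger_gap": opening from 0.0 (shut) to 1.0 (fully open); "grip_force": force on a finger pad.
Only numpy, scipy, OpenCV 4.12 (cv2) and the standard library are available. Lean on these libraries where they do the work, as an engineer would, in place of code of your own. Each camera call takes 0.05 s, during which the arm holds its last target. There are 200 camera calls.

## Working session

There is one attempt and no reset: what is moved stays moved. The work goes in short steps, Python scripts to look and compute and a tool call to move; the robot and the scene stay as the last step left them, time stands still between calls to the robot, and variables do not carry over. Pictures are saved under pics/ and viewed, at most 10 in all, crops included, and the job is handed in when it is done.

Besides the shell and the picture viewer there is one more tool, called as name(argument=value, ...), one argument or row to a line, values as JSON. jog_arm: Moves the arm, as the interface text tells. Its arguments: {"type":"object","properties":{"series":{"type":"array","items":{"type":"array"}},"newtons":{"type":"number"}},"required":["series"]}

```bash
mkdir -p pics; cat > h.py <<'E'
import numpy as np, cv2
from workcell import get_obs, snapshot, camera_params, manip, nets
def look(cam,fn=None):
    p=camera_params(cam); im,d=snapshot(cam)
    if fn: cv2.imwrite('pics/'+fn,im[:,:,::-1])
    return p,im,d
def proj(p,X):
    c=p['R']@np.asarray(X)+p['t']; v=p['intrinsics']@c; return v[:2]/v[2]
def ray(p,uv):
    R=np.asarray(p['R']); o=-R.T@p['t']; d=R.T@np.linalg.inv(p['intrinsics'])@np.array([uv[0],uv[1],1.]); return o,d
def atz(p,uv,z):
    o,d=ray(p,uv); return o+d*(z-o[2])/d[2]
def tri(a):
    A=0;b=0
    for p,uv in a:
        o,d=ray(p,uv); d=d/np.linalg.norm(d); M=np.eye(3)-np.outer(d,d); A=A+M; b=b+M@o
    return np.linalg.solve(A,b)
E
python3 - <<'E'
from h import *
P={}
np.set_printoptions(precision=4,suppress=True)
for c in ['scene','top']:
    p,im,d=look(c,c+'0.png')
    for t in ['spindle','pointer','catch_top','mill','jar','mug','carton']:
        r=nets.tip_of(c,t)[:1]
        for x in r:
            P[c,t]=(p,x['uv']); print(c,t,np.round(x['uv'],1),round(x['conf'],2))
    r=nets.search_frame(c,'crank')[:1]; print(r)
for t in ['spindle','pointer','catch_top','mill','jar','mug','carton']:
    if ('scene',t) in P and ('top',t) in P: print(t,tri([P['scene',t],P['top',t]]))
s,t=cv2.imread('pics/scene0.png'),cv2.imread('pics/top0.png')
o=get_obs(); print(o['t'],o['position'],o['orientation'],o['ft_force'])
E
```

```text
scene spindle [294.1 188.8] 0.76
scene pointer [284.4 214.2] 0.61
scene mill [285.7 213.9] 0.65
scene jar [431.2 219.4] 0.57
scene mug [170.3 221.2] 0.64
scene carton [453.2 286.2] 0.92
[{'uv': [292.8, 199.5], 'conf': 0.77}]
top spindle [342.1 195.3] 0.59
top pointer [351.7 171. ] 0.68
top catch_top [340.7 251.4] 0.58
top mill [342.  211.9] 0.6
top jar [214.6 241.9] 0.65
top mug [466.5 223.8] 0.77
top carton [203.7 173.3] 0.55
[{'uv': [347.3, 178.2], 'conf': 0.92}]
spindle [ 0.5978 -0.0381  0.1911]
pointer [ 0.6597 -0.0563  0.1727]
mill [ 0.578  -0.0565  0.0823]
jar [0.4953 0.2973 0.0058]
mug [ 0.5652 -0.3912  0.0052]
carton [ 0.6878  0.342  -0.0083]
0.9 [ 0.1277 -0.5607  0.1956] [0.9937 0.1117 0.     0.0001] [0.0642 0.4724 0.1964]
```

View pics/top0.png

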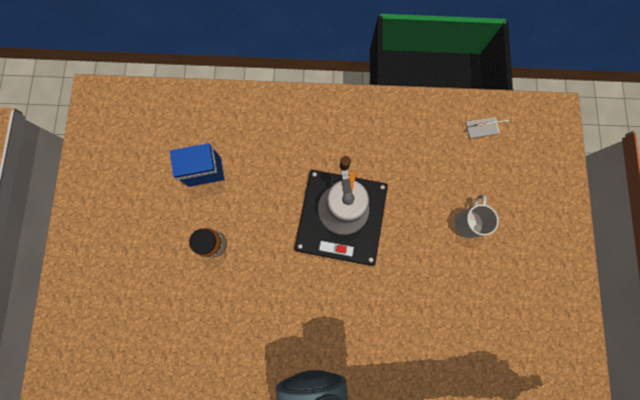

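View pics/scene0.png

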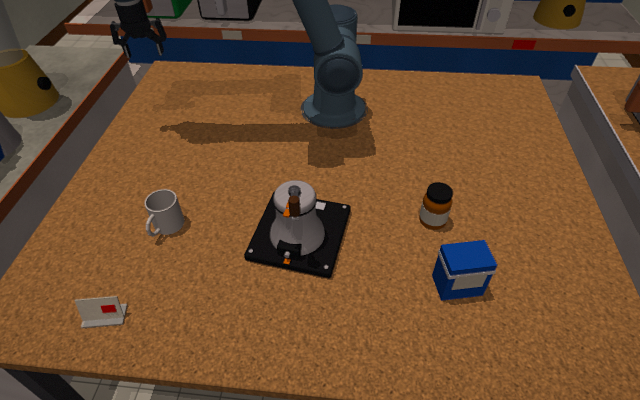

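The pictures show the mill in the middle of the counter. In the top view the spindle is near (348,198), the knob near (345,162), the pointer near (352,181) and the red catch near (341,249). The jar, carton and mug are all well clear. I'll move above the mill for a close look.

jog_arm(
  series=[
    [[0.016, 0.025, 0.012], [0, 0, 0.075], 0],
    [[0.016, 0.025, 0.012], [0, 0, 0.075], 0],
    [[0.016, 0.025, 0.012], [0, 0, 0.075], 0],
    [[0.016, 0.025, 0.012], [0, 0, 0.075], 0],
    [[0.016, 0.025, 0.012], [0, 0, 0.075], 0],
    [[0.016, 0.025, 0.012], [0, 0, 0.075], 0],
    [[0.016, 0.025, 0.012], [0, 0, 0.075], 0],
    [[0.016, 0.025, 0.012], [0, 0, 0.075], 0],
    [[0.016, 0.025, 0.012], [0, 0, 0.075], 0],
    [[0.016, 0.025, 0.012], [0, 0, 0.075], 0],
    [[0.016, 0.025, 0.012], [0, 0, 0.075], 0],
    [[0.016, 0.025, 0.012], [0, 0, 0.075], 0],
    [[0.016, 0.025, 0.012], [0, 0, 0.075], 0],
    [[0.016, 0.025, 0.012], [0, 0, 0.075], 0],
    [[0.016, 0.025, 0.012], [0, 0, 0.075], 0],
    [[0.016, 0.025, 0], [0, 0, 0.075], 0],
    [[0.016, 0.025, 0], [0, 0, 0.075], 0],
    [[0.016, 0.025, 0], [0, 0, 0.075], 0],
    [[0.016, 0.025, 0], [0, 0, 0.075], 0],
    [[0.016, 0.025, 0], [0, 0, 0.075], 0],
  ],
)

```text
t: 2.57
position: [0.4482, -0.0593, 0.3758]
orientation: [0.65, 0.76, 0.0, 0.0]
ft_force: [-0.6, -1.5, -0.0]
finger_gap: 0.998
grip_force: 0.0
```

```bash
python3 - <<'E'
from h import *
np.set_printoptions(precision=4,suppress=True)
p,im,d=look('wrist','w1.png')
o=get_obs(); print(o['t'],o['position'],o['orientation'],o['joint_positions'])
print('cam',-p['R'].T@p['t'], p['R'][2])
for t in ['spindle','pointer','catch_top','mill','crank']:
    r=(nets.tip_of if t!='crank' else nets.search_frame)('wrist',t)[:1]
    for x in r: print(t,np.round(x['uv'],1),round(x['conf'],2), atz(p,x['uv'],dict(spindle=.186,pointer=.169,catch_top=.054,mill=0,crank=.2)[t]))
E
```

```text
2.6167 [ 0.4504 -0.0553  0.3752] [ 0.647   0.7625  0.0022 -0.0006] [-0.2656  0.1484  0.2405  1.6621  0.0044  1.1416]
cam [0.437  0.0048 0.5547] [ 0.0402 -0.2553 -0.966 ]
spindle [433.2 181.4] 0.61 [ 0.5921 -0.0459  0.186 ]
pointer [475.9 194.6] 0.88 [ 0.6614 -0.057   0.169 ]
catch_top [345.9 156.2] 0.69 [ 0.4891 -0.0447  0.054 ]
mill [399.  167.5] 0.68 [ 0.5989 -0.0554  0.    ]
crank [475.5 184.6] 0.71 [ 0.6391 -0.0397  0.2   ]
```

View pics/w1.png

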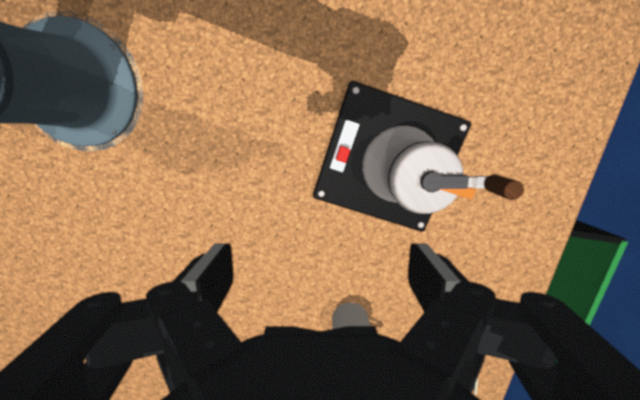

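The wrist view shows the spindle at (431,181), the knob top near (514,190), the orange pointer tip near (476,194) and the red catch at (343,155). The plate screws are at (355,90), (464,128), (321,194) and (421,226).

```bash
python3 - <<'E'
from h import *
np.set_printoptions(precision=4,suppress=True)
p,im,d=look('wrist')
S=[atz(p,u,.027)[:2] for u in [(355,90),(464,128),(321,194),(421,226)]]
print(S); 
for a,b in [(0,1),(2,3),(2,0),(3,1)]:
    v=S[b]-S[a]; print(np.linalg.norm(v),np.arctan2(v[1],v[0]))
hsv=cv2.cvtColor(im,cv2.COLOR_RGB2HSV)
red=((hsv[...,0]<6)|(hsv[...,0]>174))&(hsv[...,1]>180)&(hsv[...,2]>120)
n,l,st,ce=cv2.connectedComponentsWithStats(red.astype(np.uint8))
for i in range(1,n):
    if st[i,4]>30: print('red',st[i],ce[i],atz(p,ce[i],.05),d[l==i].mean())
r=nets.tip_of('wrist','catch_top')[:1];print(r)
# depth points in knob region
v,u=np.mgrid[170:210,480:530]; z=d[170:210,480:530]
K=np.linalg.inv(p['intrinsics']); c=(K@np.stack([u.ravel(),v.ravel(),np.ones(u.size)]))*z.ravel()
X=p['R'].T@(c-np.array(p['t'])[:,None])
m=X[2]>.19; print('knob',m.sum(),X[:,m].mean(1),X[:,m].min(1),X[:,m].max(1))
mt=X[2]>.226; print('top',mt.sum(),X[:,mt].mean(1),X[:,mt].min(1),X[:,mt].max(1))
v,u=np.mgrid[0:400:1,0:640:1]; z=d; c=(K@np.stack([u.ravel(),v.ravel(),np.ones(u.size)]))*z.ravel()
X=p['R'].T@(c-np.array(p['t'])[:,None])
w=(abs(X[0]-.6)<.1)&(abs(X[1]+.05)<.1)
m=w&(X[2]>.163)&(X[2]<.179); print('housing top',cv2.minEnclosingCircle(X[:2,m].T.astype(np.float32)),m.sum())
m=w&(X[2]>.179)&(X[2]<.192)
print('arm/hub',m.sum(),X[:,m].min(1),X[:,m].max(1))
m=w&(X[2]>.155)&(X[2]<.168)
E
```

```text
[array([0.4866, 0.0631]), array([0.6872, 0.0302]), array([ 0.4571, -0.1257]), array([ 0.6562, -0.1592])]
0.2032549051888069 -0.16254596815975655
0.20196504965867654 -0.1666124103679394
0.19110613388470216 1.4154913603271004
0.19192242297370793 1.4087310860995648
red [338 146  13  14 122] [343.9016 152.8607] [ 0.484  -0.0422  0.05  ] 0.49639234
[{'uv': [344.0, 156.0], 'conf': 0.52}]
knob 737 [ 0.658  -0.0336  0.2244] [ 0.4365 -0.0466  0.1901] [0.678  0.0029 0.5546]
top 381 [ 0.6587 -0.0337  0.2391] [ 0.4365 -0.0466  0.226 ] [0.678  0.0029 0.5546]
housing top ((0.6032842397689819, -0.04205014556646347), 0.06133522838354111) 3519
arm/hub 959 [ 0.578  -0.0603  0.1791] [ 0.6699 -0.0231  0.192 ]
```

Mill yaw is about -0.163, the spindle is near (0.5915, -0.049), and the catch is at mill y ≈ -12 mm. I'll shut the fingers and go down on the -y side of the catch.

jog_arm(
  series=[
    [[0.002, -0.0016, -0.024], [0, 0, 0.089], 255],
    [[0.002, -0.0016, -0.024], [0, 0, 0.089], 255],
    [[0.002, -0.0016, -0.024], [0, 0, 0.089], 255],
    [[0.002, -0.0016, -0.024], [0, 0, 0.089], 255],
    [[0.002, -0.0016, -0.024], [0, 0, 0.089], 255],
    [[0.002, -0.0016, -0.024], [0, 0, 0.089], 255],
    [[0.002, -0.0016, -0.024], [0, 0, 0.089], 255],
    [[0.002, -0.0016, -0.024], [0, 0, 0.089], 255],
    [[0.002, -0.0016, -0.024], [0, 0, 0.089], 255],
    [[0.002, -0.0016, -0.024], [0, 0, 0.089], 255],
    [[0.002, -0.0016, -0.024], [0, 0, 0.089], 255],
    [[0.002, -0.0016, -0.024], [0, 0, 0.089], 255],
    [[0.002, -0.0016, -0.012], [0, 0, 0.089], 255],
    [[0.002, -0.0016, 0], [0, 0, 0.089], 255],
    [[0, 0, 0], [0, 0, 0], 255],
  ],
)

```text
t: 4.22
position: [0.4746, -0.084, 0.0746]
orientation: [0.086, 0.996, 0.0, -0.001]
ft_force: [0.2, 0.1, 0.7]
finger_gap: -0.0
grip_force: 0.0
```

```bash
python3 - <<'E'
from h import *
np.set_printoptions(precision=4,suppress=True)
p,im,d=look('wrist','w2.png')
o=get_obs(); print(o['t'],o['position'],o['orientation'],o['ft_force'],o['joint_positions'])
E
```

```text
4.2667 [ 0.4752 -0.084   0.0754] [ 0.0877  0.9961  0.0001 -0.0002] [-0.2985 -0.5366  0.1434] [-0.3065  0.2683 -0.3976  0.9054  0.     -0.1308]
```

View pics/w2.png

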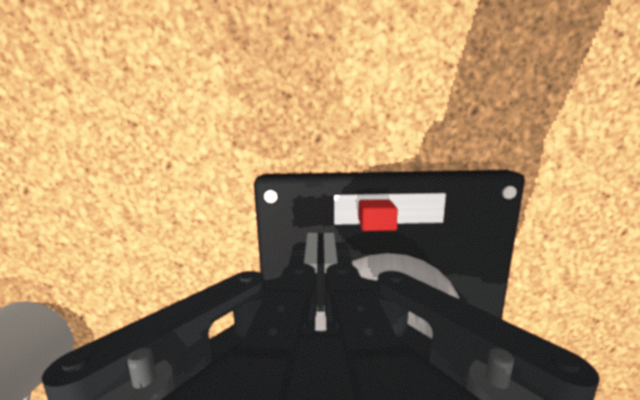

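The fingertips are at (320,235), left of the red catch (its top at about (377,211)). The white track runs on to the right, which is the off direction.

```bash
python3 - <<'E'
from h import *
np.set_printoptions(precision=4,suppress=True)
p=camera_params('wrist')
im=cv2.imread('pics/w2.png')[:,:,::-1]
for u in [(360,200),(395,200),(396,208),(360,208)]: print('top',atz(p,u,.054))
for u in [(334,195),(446,193),(446,222)]: print('track',atz(p,u,.028))
for u in [(271,196),(509,192)]: print('screw',atz(p,u,.027))
o=get_obs()
for z in (.04,.075): print(proj(p,[o['position'][0],o['position'][1],z]))
E
```

```text
top [ 0.4678 -0.0545  0.054 ]
top [ 0.4722 -0.03    0.054 ]
top [ 0.4782 -0.0299  0.054 ]
top [ 0.4737 -0.0553  0.054 ]
track [ 0.4675 -0.072   0.028 ]
track [0.4816 0.0163 0.028 ]
track [0.5061 0.0147 0.028 ]
screw [ 0.4597 -0.122   0.027 ]
screw [0.4899 0.0664 0.027 ]
[320.9289 210.9679]
[321.0588 226.7669]
```

jog_arm(
  series=[
    [[0.002, 0, -0.018], [0, 0, 0], 255],
    [[0, 0, -0.017], [0, 0, 0], 255],
    [[0, 0, 0], [0, 0, 0], 255],
    [[0.0005, 0.003, 0], [0, 0, 0], 255],
    [[0.0005, 0.003, 0], [0, 0, 0], 255],
    [[0.0005, 0.003, 0], [0, 0, 0], 255],
    [[0.0005, 0.003, 0], [0, 0, 0], 255],
    [[0.0005, 0.003, 0], [0, 0, 0], 255],
    [[0.0005, 0.003, 0], [0, 0, 0], 255],
    [[0.0005, 0.003, 0], [0, 0, 0], 255],
    [[0.0005, 0.003, 0], [0, 0, 0], 255],
    [[0.0005, 0.003, 0], [0, 0, 0], 255],
    [[0.0005, 0.003, 0], [0, 0, 0], 255],
    [[0.0005, 0.003, 0], [0, 0, 0], 255],
  ],
)

```text
t: 5.43
position: [0.4831, -0.0498, 0.0405]
orientation: [0.086, 0.996, 0.0, -0.0]
ft_force: [-0.4, -0.9, -0.0]
finger_gap: 0.001
grip_force: 0.0
```

jog_arm(
  series=[
    [[0.0003, 0.002, 0], [0, 0, 0], 255],
    [[0.0003, 0.0015, 0], [0, 0, 0], 255],
    [[0, 0, 0], [0, 0, 0], 255],
  ],
)

```text
t: 5.68
position: [0.4837, -0.0463, 0.0405]
orientation: [0.086, 0.996, 0.0, -0.0]
ft_force: [0.4, -0.3, -0.4]
finger_gap: -0.005
grip_force: 0.0
```

```bash
cat >> h.py <<'E'
def catch():
    p,im,d=look('wrist'); hsv=cv2.cvtColor(im,cv2.COLOR_RGB2HSV)
    red=((hsv[...,0]<6)|(hsv[...,0]>174))&(hsv[...,1]>180)&(hsv[...,2]>100)
    n,l,st,ce=cv2.connectedComponentsWithStats(red.astype(np.uint8)); i=1+np.argmax(st[1:,4])
    x,y,w,h,a=st[i]; print('red',st[i],'y',atz(p,(x,y+5),.054)[:2],atz(p,(x+w,y+5),.054)[:2])
E
python3 - <<'E'
from h import *
p,im,d=look('wrist'); catch(); cv2.imwrite('pics/w3.png',cv2.resize(im[150:300,220:500,::-1],None,fx=2,fy=2))
E
```

```text
red [308 210  41  35 966] y [ 0.4700346  -0.05206394] [ 0.47421018 -0.02801381]
```

View pics/w3.png

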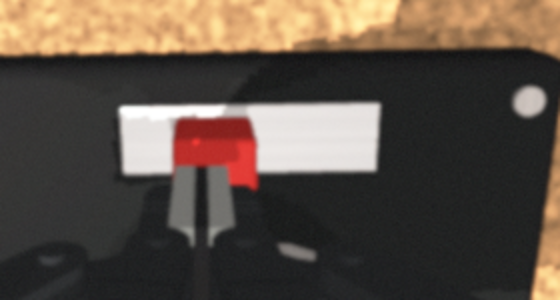

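The crop shows the fingers overlapping the catch at its near-housing side. I'll check the geometry by depth.

```bash
python3 - <<'E'
from h import *
np.set_printoptions(precision=4,suppress=True)
p,im,d=look('wrist'); print('cam',-p['R'].T@p['t'],p['R'][2])
o=get_obs(); print(o['position'],o['ft_force'])
K=np.linalg.inv(p['intrinsics'])
for uv in [(315,212),(325,213),(340,213),(325,222),(340,222),(345,230),(345,238),(340,240),(312,225),(312,240),(330,240),(313,255),(300,220),(400,220)]:
    z=d[uv[1],uv[0]]; X=p['R'].T@(K@np.array([uv[0],uv[1],1.])*z-p['t']); print(uv,im[uv[1],uv[0]],X)
for z in (.0405,.06): print(proj(p,[*o['position'][:2],z]))
E
```

```text
cam [ 0.4185 -0.0358  0.2195] [ 0.2537 -0.044  -0.9663]
[ 0.4837 -0.0467  0.0405] [-0.3036  0.0525  0.2285]
(315, 212) [138  32  30] [ 0.4732 -0.0488  0.0398]
(325, 213) [137  34  29] [ 0.4738 -0.0424  0.0436]
(340, 213) [137  33  30] [ 0.4756 -0.033   0.0432]
(325, 222) [189  48  44] [ 0.4758 -0.0429  0.055 ]
(340, 222) [223  60  55] [ 0.4772 -0.0341  0.0553]
(345, 230) [228  61  55] [ 0.4831 -0.0319  0.0543]
(345, 238) [227  60  56] [ 0.4883 -0.0327  0.0542]
(340, 240) [226  59  52] [ 0.4888 -0.0359  0.0547]
(312, 225) [189  45  43] [ 0.4761 -0.0508  0.0556]
(312, 240) [116 114 111] [ 0.4711 -0.0489  0.0908]
(330, 240) [114 113 110] [ 0.4725 -0.0405  0.091 ]
(313, 255) [115 116 113] [ 0.4711 -0.048   0.1073]
(300, 220) [231 227 225] [ 0.481  -0.0609  0.0273]
(400, 220) [229 225 223] [0.4927 0.0074 0.0277]
[320.956 226.97 ]
[321.0366 238.5364]
```

```bash
python3 - <<'E'
from h import *
np.set_printoptions(precision=4,suppress=True)
p,im,d=look('wrist')
K=np.linalg.inv(p['intrinsics'])
for u in (312,321,330):
  for v in range(224,272,4):
    z=d[v,u]; X=p['R'].T@(K@np.array([u,v,1.])*z-p['t']); print(u,v,im[v,u],round(float(z),4),X)
p,im,d=look('top'); cv2.imwrite('pics/t3.png',cv2.resize(im[150:300,270:430,::-1],None,fx=4,fy=4))
p,im,d=look('scene'); cv2.imwrite('pics/s3.png',cv2.resize(im[100:300,200:400,::-1],None,fx=3,fy=3))
E
```

```text
312 224 [189  47  42] 0.1747 [ 0.4759 -0.0509  0.0544]
312 228 [187  45  40] 0.1758 [ 0.4785 -0.0514  0.054 ]
312 232 [163  71  67] 0.1775 [ 0.4814 -0.0519  0.053 ]
312 236 [115 115 111] 0.142 [ 0.4707 -0.049   0.0868]
312 240 [114 114 109] 0.1393 [ 0.4715 -0.0491  0.0898]
312 244 [116 115 110] 0.134 [ 0.4713 -0.0489  0.0953]
312 248 [117 116 113] 0.1296 [ 0.4712 -0.0488  0.0997]
312 252 [117 117 114] 0.1259 [ 0.4714 -0.0487  0.1036]
312 256 [118 117 114] 0.1224 [ 0.4715 -0.0486  0.1073]
312 260 [116 115 112] 0.1177 [ 0.471  -0.0484  0.112 ]
312 264 [144 143 137] 0.1163 [ 0.4719 -0.0485  0.1137]
312 268 [40 41 42] 0.1098 [ 0.4703 -0.048   0.12  ]
321 224 [188  44  41] 0.1749 [ 0.4769 -0.0456  0.0543]
321 228 [190  48  45] 0.1747 [ 0.4791 -0.046   0.0551]
321 232 [151  40  35] 0.176 [ 0.4818 -0.0464  0.0544]
321 236 [26 28 28] 0.1436 [ 0.4721 -0.0448  0.0853]
321 240 [28 28 27] 0.1383 [ 0.4719 -0.0448  0.0907]
321 244 [27 28 31] 0.1343 [ 0.4721 -0.0448  0.095 ]
321 248 [29 28 29] 0.1299 [ 0.472  -0.0449  0.0995]
321 252 [28 26 24] 0.1248 [ 0.4716 -0.0448  0.1046]
321 256 [29 27 30] 0.121 [ 0.4715 -0.0448  0.1085]
321 260 [24 24 26] 0.1186 [ 0.472  -0.0449  0.1112]
321 264 [35 37 35] 0.1163 [ 0.4725 -0.045   0.1137]
321 268 [41 41 41] 0.1153 [ 0.4735 -0.0451  0.115 ]
330 224 [188  44  39] 0.1751 [ 0.4779 -0.0403  0.054 ]
330 228 [190  48  43] 0.1747 [ 0.48   -0.0406  0.055 ]
330 232 [181  75  71] 0.1769 [ 0.4831 -0.0411  0.0536]
330 236 [113 114 109] 0.1425 [ 0.4724 -0.0404  0.0863]
330 240 [115 116 111] 0.1375 [ 0.4723 -0.0406  0.0915]
330 244 [115 114 111] 0.1335 [ 0.4725 -0.0407  0.0957]
330 248 [115 113 110] 0.1297 [ 0.4726 -0.0409  0.0997]
330 252 [115 115 111] 0.1255 [ 0.4725 -0.041   0.104 ]
330 256 [117 116 111] 0.1226 [ 0.4729 -0.0412  0.1071]
330 260 [115 114 112] 0.1178 [ 0.4723 -0.0412  0.1119]
330 264 [118 120 115] 0.1157 [ 0.4728 -0.0414  0.1142]
330 268 [29 30 32] 0.1103 [ 0.4717 -0.0414  0.1195]
```

View pics/s3.png

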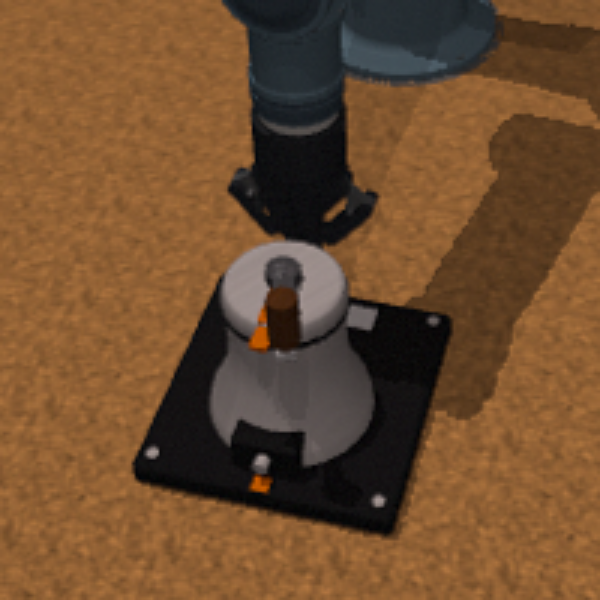

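The depth data puts the shut fingertips at about z = 0.084 while the reported TCP is 0.0405. So they passed over the catch without moving it. I'll back off and go about 44 mm lower, checking the force.

jog_arm(
  series=[
    [[-0.0015, -0.009, 0], [0, 0, 0], 255],
    [[-0.0015, -0.009, 0], [0, 0, 0], 255],
    [[-0.0015, -0.009, 0], [0, 0, 0], 255],
    [[-0.0015, -0.009, 0], [0, 0, 0], 255],
    [[0, 0, -0.008], [0, 0, 0], 255],
    [[0, 0, -0.008], [0, 0, 0], 255],
    [[0, 0, -0.008], [0, 0, 0], 255],
    [[0, 0, 0], [0, 0, 0], 255],
  ],
)

```text
t: 6.65
position: [0.4758, -0.0819, 0.0143]
orientation: [0.086, 0.996, 0.001, -0.002]
ft_force: [-0.7, 0.3, -0.1]
finger_gap: 0.0
grip_force: 0.0
```

```bash
python3 - <<'E'
from h import *
np.set_printoptions(precision=4,suppress=True)
p,im,d=look('wrist','w4.png')
K=np.linalg.inv(p['intrinsics'])
o=get_obs();print(o['position'],o['ft_force'],'cam',-p['R'].T@p['t'])
for u in (312,330):
  for v in range(226,250,3):
    z=d[v,u]; X=p['R'].T@(K@np.array([u,v,1.])*z-p['t']); print(u,v,im[v,u],X)
catch()
E
```

```text
[ 0.4761 -0.0818  0.015 ] [-1.4749 -0.3416 -0.5967] cam [ 0.4112 -0.0713  0.1935]
312 226 [28 28 27] [ 0.47   -0.0865  0.026 ]
312 229 [32 31 31] [ 0.472  -0.0869  0.0258]
312 232 [66 66 64] [ 0.4738 -0.0872  0.0261]
312 235 [116 115 111] [ 0.4632 -0.0844  0.0587]
312 238 [115 114 110] [ 0.4635 -0.0844  0.0618]
312 241 [115 115 112] [ 0.4635 -0.0843  0.0656]
312 244 [114 112 108] [ 0.4633 -0.0841  0.0694]
312 247 [116 115 112] [ 0.4637 -0.0841  0.0719]
330 226 [28 29 30] [ 0.4719 -0.0757  0.026 ]
330 229 [31 29 29] [ 0.4735 -0.076   0.0267]
330 232 [68 68 65] [ 0.4757 -0.0763  0.0261]
330 235 [116 115 111] [ 0.4648 -0.0756  0.0585]
330 238 [116 114 111] [ 0.4648 -0.0758  0.0622]
330 241 [115 115 110] [ 0.4645 -0.0759  0.0665]
330 244 [118 117 113] [ 0.4642 -0.076   0.0707]
330 247 [115 115 111] [ 0.4647 -0.0761  0.0729]
red [ 368  224   54   46 2173] y [ 0.4672 -0.0561] [ 0.472 -0.029]
```

View pics/w4.png

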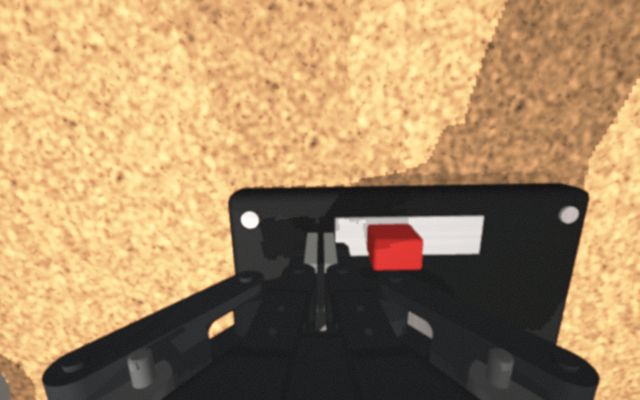

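Confirmed: the TCP reads 0.015, inside the plate's height, with no contact, so the tips really stand about 42 mm higher. I'll go down 20 mm more and push.

jog_arm(
  series=[
    [[0.002, 0, -0.01], [0, 0, 0], 255],
    [[0.002, 0, -0.01], [0, 0, 0], 255],
    [[0, 0, 0], [0, 0, 0], 255],
    [[0.0005, 0.003, 0], [0, 0, 0], 255],
    [[0.0005, 0.003, 0], [0, 0, 0], 255],
    [[0.0005, 0.003, 0], [0, 0, 0], 255],
    [[0.0005, 0.003, 0], [0, 0, 0], 255],
    [[0.0005, 0.003, 0], [0, 0, 0], 255],
    [[0.0005, 0.003, 0], [0, 0, 0], 255],
    [[0.0005, 0.003, 0], [0, 0, 0], 255],
    [[0.0005, 0.003, 0], [0, 0, 0], 255],
    [[0.0005, 0.003, 0], [0, 0, 0], 255],
  ],
)

```text
t: 7.75
position: [0.4864, -0.0556, -0.0032]
orientation: [0.086, 0.996, -0.0, 0.0]
ft_force: [-1.0, -2.6, 3.3]
finger_gap: 0.001
grip_force: 1.6
```

```bash
python3 - <<'E'
from h import *
np.set_printoptions(precision=4,suppress=True)
catch(); o=get_obs();print(o['position'],o['ft_force'])
E
```

```text
red [ 348  226   58   51 2500] y [ 0.4695 -0.0407] [ 0.4739 -0.0153]
[ 0.4865 -0.055  -0.0032] [-1.4386 -1.878   2.2686]
```

The catch is moving, with about 11 mm to go.

jog_arm(
  series=[
    [[0.0005, 0.003, 0], [0, 0, 0], 255],
    [[0.0005, 0.003, 0], [0, 0, 0], 255],
    [[0.0005, 0.003, 0], [0, 0, 0], 255],
    [[0.0002, 0.0015, 0], [0, 0, 0], 255],
    [[0, 0, 0], [0, 0, 0], 255],
  ],
)

```text
t: 8.22
position: [0.4882, -0.0446, -0.0034]
orientation: [0.086, 0.996, 0.0, 0.0]
ft_force: [-0.1, -0.7, 1.1]
finger_gap: -0.001
grip_force: 0.8
```

jog_arm(
  series=[
    [[0.0002, 0.001, 0], [0, 0, 0], 255],
    [[0, 0, 0], [0, 0, 0], 255],
  ],
)

```text
t: 8.38
position: [0.4882, -0.0445, -0.0034]
orientation: [0.086, 0.996, -0.0, 0.0]
ft_force: [-0.7, -4.4, 2.4]
finger_gap: 0.001
grip_force: 2.3
```

```bash
python3 - <<'E'
from h import *
np.set_printoptions(precision=4,suppress=True)
catch(); o=get_obs();print(o['position'],o['ft_force'])
E
```

```text
red [ 348  226   58   51 2502] y [ 0.4712 -0.0295] [ 0.4756 -0.0042]
[ 0.4882 -0.0445 -0.0034] [-0.7938 -4.7661  2.1093]
```

jog_arm(
  series=[
    [[0.0002, 0.0015, 0], [0, 0, 0], 255],
    [[0, 0, 0], [0, 0, 0], 255],
    [[0, 0, 0], [0, 0, 0], 255],
  ],
)

```text
t: 8.68
position: [0.4882, -0.0445, -0.0034]
orientation: [0.086, 0.996, -0.002, -0.0]
ft_force: [-1.8, -8.9, 2.6]
finger_gap: 0.001
grip_force: 4.4
```

```bash
python3 - <<'E'
from h import *
np.set_printoptions(precision=4,suppress=True)
catch(); o=get_obs();print(o['position'],o['ft_force'])
E
```

```text
red [ 348  226   58   51 2495] y [ 0.4712 -0.0293] [ 0.4756 -0.004 ]
[ 0.4882 -0.0445 -0.0034] [-2.1572 -7.9054  2.6144]
```

The catch is at its end stop: 26 mm of travel, and the force rises without movement. I'll retreat and rise above the crank with the gripper open.

jog_arm(
  series=[
    [[-0.002, -0.01, 0], [0, 0, 0], 255],
    [[0, 0, 0.015], [0, 0, 0], 255],
    [[0, 0, 0.03], [0, 0, 0], 255],
    [[0, 0, 0.035], [0, 0, 0], 255],
    [[0, 0, 0.038], [0, 0, 0], 255],
    [[0, 0, 0.038], [0, 0, 0], 200],
    [[0, 0, 0.038], [0, 0, 0], 0],
    [[0, 0, 0.038], [0, 0, 0], 0],
    [[0, 0, 0.038], [0, 0, 0], 0],
    [[0.02, 0.002, 0.02], [0, 0, 0], 0],
    [[0.025, 0.003, 0.005], [0, 0, 0], 0],
    [[0.03, 0.004, 0], [0, 0, 0], 0],
    [[0.03, 0.004, 0], [0, 0, 0], 0],
    [[0.03, 0.004, 0], [0, 0, 0], 0],
    [[0.02, 0.002, 0], [0, 0, 0], 0],
    [[0, 0, 0], [0, 0, 0], 0],
    [[0, 0, 0], [0, 0, 0], 0],
  ],
)

```text
t: 10.15
position: [0.6415, -0.0331, 0.2896]
orientation: [0.086, 0.996, 0.001, -0.001]
ft_force: [0.5, -0.4, 0.2]
finger_gap: 0.997
grip_force: 0.0
```

```bash
python3 - <<'E'
from h import *
np.set_printoptions(precision=4,suppress=True)
p,im,d=look('wrist','w5.png')
o=get_obs();print(o['t'],o['position'],o['orientation'],o['ft_force'],'cam',-p['R'].T@p['t'],o['joint_positions'])
for t in ['spindle','pointer']:
    for x in nets.tip_of('wrist',t)[:1]: print(t,np.round(x['uv'],1),round(x['conf'],2), atz(p,x['uv'],dict(spindle=.186,pointer=.169)[t]))
K=np.linalg.inv(p['intrinsics'])
v,u=np.mgrid[0:400,0:640]; c=(K@np.stack([u.ravel(),v.ravel(),np.ones(u.size)]))*d.ravel()
X=p['R'].T@(c-np.array(p['t'])[:,None])
w=(abs(X[0]-.62)<.12)&(abs(X[1]+.05)<.12)&(X[2]>.222)&(X[2]<.242)
print('knobtop',w.sum(),cv2.minEnclosingCircle(X[:2,w].T.astype(np.float32)),X[2,w].mean())
E
```

```text
10.2 [ 0.6408 -0.0333  0.2906] [ 0.0857  0.9963  0.0007 -0.0009] [-0.0796 -0.6553  0.811 ] cam [ 0.5768 -0.0227  0.4688] [-0.1514  0.5493  0.5968  1.6203  0.0013  0.0202]
spindle [299.  143.4] 0.67 [ 0.5921 -0.0454  0.186 ]
pointer [302.8 205.4] 0.86 [ 0.6577 -0.0551  0.169 ]
knobtop 600 ((0.6656554937362671, -0.03478008881211281), 0.011962276883423328) 0.23139146219384693
```

View pics/w5.png

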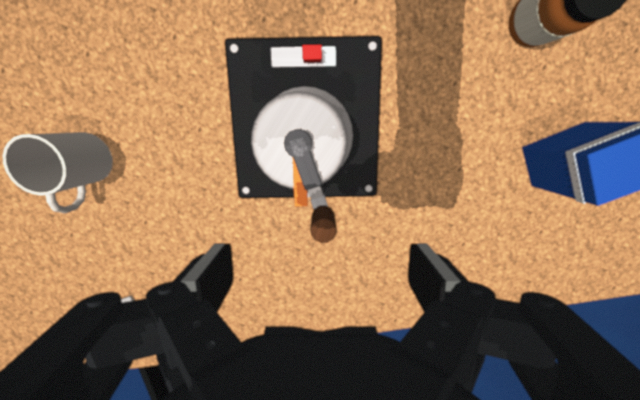

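The view shows the catch at the far (off) end of its track (312,52), the hub at (299,143) and the knob top at (322,217). The pointer tip is at (303,205).

```bash
python3 - <<'E'
from h import *
np.set_printoptions(precision=4,suppress=True)
p,im,d=look('wrist')
S=np.array([atz(p,u,.028)[:2] for u in [(234,48),(372,46),(245,190),(369,188)]]); print(S,S.mean(0))
for a,b in [(0,2),(1,3),(0,1),(2,3)]:
    v=S[b]-S[a]; print(np.linalg.norm(v),np.arctan2(v[1],v[0]))
K=np.linalg.inv(p['intrinsics'])
v,u=np.mgrid[0:400,0:640]; c=(K@np.stack([u.ravel(),v.ravel(),np.ones(u.size)]))*d.ravel()
X=p['R'].T@(c-np.array(p['t'])[:,None])
w=(abs(X[0]-.6)<.07)&(abs(X[1]+.05)<.07)&(X[2]>.167)&(X[2]<.177)
hull=cv2.convexHull(X[:2,w].T.astype(np.float32)*1000)[:,0]
# hub: grey dark circle
g=cv2.cvtColor(im,cv2.COLOR_RGB2GRAY)[115:175,270:330]
for pr in (20,15,12):
    ci=cv2.HoughCircles(cv2.resize(g,None,fx=4,fy=4,interpolation=cv2.INTER_CUBIC),cv2.HOUGH_GRADIENT,1,20,param1=100,param2=pr,minRadius=40,maxRadius=75)
    if ci is not None:
        for q in ci[0][:2]: uv=q[:2]/4+[270,115]; print('hub',uv,q[2]/4,atz(p,uv,.186))
        break
# housing white disc contour ellipse
hsv=cv2.cvtColor(im,cv2.COLOR_RGB2HSV); m=((hsv[...,1]<40)&(hsv[...,2]>150)).astype(np.uint8); m[:80]=0;m[200:]=0;m[:,:245]=0;m[:,360:]=0
cs,_=cv2.findContours(m,cv2.RETR_EXTERNAL,cv2.CHAIN_APPROX_NONE); cc=max(cs,key=cv2.contourArea)
P=np.array([atz(p,u,.172)[:2] for u in cv2.convexHull(cc)[:,0]],np.float32)
print('disc',cv2.minEnclosingCircle(P*1000),cv2.fitEllipse(P*1000))
E
```

```text
[[ 0.4576 -0.1228]
 [ 0.4877  0.0651]
 [ 0.6559 -0.1555]
 [ 0.6859  0.0352]] [ 0.5718 -0.0445]
0.20101004912624343 -0.16314980395303313
0.20044291996830826 -0.1499718531968361
0.1903634345860573 1.411819903558024
0.19300805359361822 1.4147913113140393
hub [300.125 144.375] 15.1 [ 0.5924 -0.0453  0.186 ]
disc ((591.6367797851562, -46.98686981201172), 46.61259460449219) ((591.6303100585938, -47.057701110839844), (92.57443237304688, 92.97321319580078), 121.03132629394531)
```

Estimates: spindle (0.5918, -0.0467), knob axis (0.6657, -0.0348), R ≈ 75 mm, mill yaw -0.158, q ≈ -0.32. Going down over the knob with partly open fingers.

jog_arm(
  newtons=60,
  series=[
    [[0.013, -0.001, 0], [0, 0, 0], 60],
    [[0.012, -0.001, 0], [0, 0, 0], 90],
    [[0, 0, -0.02], [0, 0, 0], 90],
    [[0, 0, -0.022], [0, 0, 0], 90],
    [[0, 0, -0.022], [0, 0, 0], 90],
    [[0, 0, -0.022], [0, 0, 0], 90],
    [[0, 0, -0.022], [0, 0, 0], 90],
    [[0, 0, -0.017], [0, 0, 0], 90],
    [[0, 0, -0.008], [0, 0, 0], 120],
    [[0, 0, -0.004], [0, 0, 0], 130],
    [[0, 0, 0], [0, 0, 0], 135],
  ],
)

```text
t: 11.27
position: [0.6656, -0.0356, 0.1546]
orientation: [0.086, 0.996, 0.0, -0.0]
ft_force: [1.2, -0.1, 0.1]
finger_gap: 0.473
grip_force: 0.0
```

```bash
python3 - <<'E'
from h import *
np.set_printoptions(precision=4,suppress=True)
p,im,d=look('wrist','w6.png')
o=get_obs();print(o['t'],o['position'],o['orientation'],o['ft_force'],o['finger_gap'],'cam',-p['R'].T@p['t'])
K=np.linalg.inv(p['intrinsics'])
v,u=np.mgrid[0:400,0:640]; c=(K@np.stack([u.ravel(),v.ravel(),np.ones(u.size)]))*d.ravel()
X=p['R'].T@(c-np.array(p['t'])[:,None])
h=cv2.cvtColor(im,cv2.COLOR_RGB2HSV).reshape(-1,3)
w=(abs(X[0]-.665)<.02)&(abs(X[1]+.035)<.02)&(X[2]>.19)&(X[2]<.242)&(h[:,1]>90)
print('knob',w.sum(),np.percentile(X[:,w],[2,50,98],axis=1),np.percentile(u.ravel()[w],[1,99]))
cv2.imwrite('pics/w6c.png',cv2.resize(im[150:350,200:440,::-1],None,fx=2.5,fy=2.5))
E
```

```text
11.3167 [ 0.6663 -0.0357  0.1556] [0.0859 0.9963 0.0001 0.0005] [-0.1151 -0.2689 -0.1369] 0.47445273664136356 cam [ 0.6005 -0.0249  0.3336]
knob 4241 [[ 0.6544 -0.0456  0.1938]
 [ 0.6603 -0.034   0.2311]
 [ 0.6765 -0.0177  0.2333]] [295. 364.]
```

View pics/w6c.png

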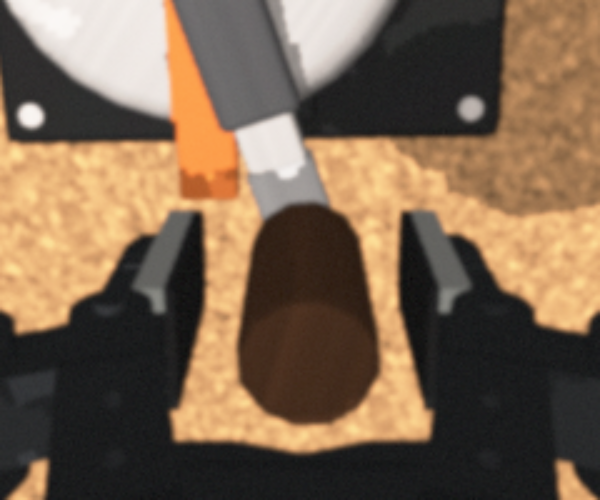

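The knob sits well centred between the pads. Closing slowly.

jog_arm(
  newtons=60,
  series=[
    [[0, 0, 0], [0, 0, 0], 150],
    [[0, 0, 0], [0, 0, 0], 160],
    [[0, 0, 0], [0, 0, 0], 166],
    [[0, 0, 0], [0, 0, 0], 171],
    [[0, 0, 0], [0, 0, 0], 175],
    [[0, 0, 0], [0, 0, 0], 179],
    [[0, 0, 0], [0, 0, 0], 183],
    [[0, 0, 0], [0, 0, 0], 187],
    [[0, 0, 0], [0, 0, 0], 191],
    [[0, 0, 0], [0, 0, 0], 200],
    [[0, 0, 0], [0, 0, 0], 220],
    [[0, 0, 0], [0, 0, 0], 255],
  ],
)

```text
t: 12.32
position: [0.6666, -0.0351, 0.1549]
orientation: [0.086, 0.996, 0.0, 0.0]
ft_force: [0.8, 4.9, 2.9]
finger_gap: 0.261
grip_force: 58.5
```

```bash
cat > plan.py <<'E'
# rows for arc: from angle q0, n rows, step dq, radius R (TCP-to-axis commanded), print relative shifts
from h import *
import sys,json
C=np.array([.5918,-.0467]); psi=-.158
def state():
    f=[];P=[]
    o=get_obs(); X=np.array(o['position'][:2]); v=X-C; a=np.arctan2(v[1],v[0])
    er=v/np.linalg.norm(v); et=np.array([er[1],-er[0]])
    F=np.array(o['ft_force'][:2]); print('t',round(o['t'],2),'q',round(psi-a,3),'r',round(np.linalg.norm(v)*1e3,2),'Fr',round(F@er,2),'Ft',round(F@et,2),'Fz',round(o['ft_force'][2],1),'gap',round(o['finger_gap'],3),'grip',o['grip_force'],'pos',np.round(o['position'],4))
def rows(q0,dqs,r0,r1,jaw=255):
    q=q0+np.r_[0,np.cumsum(dqs)]; r=np.linspace(r0,r1,len(q)); a=psi-q
    P=np.c_[r*np.cos(a),r*np.sin(a)]; D=np.round(np.diff(np.round(P,4),axis=0),4)
    print('end q',q[-1],json.dumps([[[float(x),float(y),0],[0,0,0],jaw] for x,y in D]).replace('0.0,','0,'))
E
python3 - <<'E'
from plan import *
state()
rows(-.32,[.03,.05,.06]+[.07]*9,.075,.075)
E
```

```text
t 12.32 q -0.312 r 75.69 Fr 1.5 Ft -4.71 Fz 2.9 gap 0.261 grip 58.52875828742981 pos [ 0.6666 -0.0351  0.1549]
end q 0.45000000000000023 [[[0.0003, -0.0022, 0], [0, 0, 0], 255], [[0.0004, -0.0038, 0], [0, 0, 0], 255], [[0.0003, -0.0045, 0], [0, 0, 0], 255], [[-0.0001, -0.0052, 0], [0, 0, 0], 255], [[-0.0004, -0.0052, 0], [0, 0, 0], 255], [[-0.0008, -0.0052, 0], [0, 0, 0], 255], [[-0.0012, -0.0051, 0], [0, 0, 0], 255], [[-0.0015, -0.0051, 0], [0, 0, 0], 255], [[-0.0019, -0.0049, 0], [0, 0, 0], 255], [[-0.0022, -0.0047, 0], [0, 0, 0], 255], [[-0.0025, -0.0046, 0], [0, 0, 0], 255], [[-0.0028, -0.0044, 0], [0, 0, 0], 255]]
```

jog_arm(
  series=[
    [[0.0003, -0.0022, 0], [0, 0, 0], 255],
    [[0.0004, -0.0038, 0], [0, 0, 0], 255],
    [[0.0003, -0.0045, 0], [0, 0, 0], 255],
    [[-0.0001, -0.0052, 0], [0, 0, 0], 255],
    [[-0.0004, -0.0052, 0], [0, 0, 0], 255],
    [[-0.0008, -0.0052, 0], [0, 0, 0], 255],
    [[-0.0012, -0.0051, 0], [0, 0, 0], 255],
    [[-0.0015, -0.0051, 0], [0, 0, 0], 255],
    [[-0.0019, -0.0049, 0], [0, 0, 0], 255],
    [[-0.0022, -0.0047, 0], [0, 0, 0], 255],
  ],
)

```text
t: 13.15
position: [0.6591, -0.0825, 0.1547]
orientation: [0.086, 0.996, -0.0, 0.0]
ft_force: [0.5, 3.8, 6.1]
finger_gap: 0.266
grip_force: 58.6
```

```bash
python3 - <<'E'
from plan import *
state()
rows(.31,[.07]*8,.075,.075)
E
```

```text
t 13.15 q 0.331 r 76.22 Fr -1.35 Ft -3.53 Fz 6.1 gap 0.266 grip 58.58051061630249 pos [ 0.6591 -0.0825  0.1547]
end q 0.8700000000000001 [[[-0.0025, -0.0046, 0], [0, 0, 0], 255], [[-0.0028, -0.0044, 0], [0, 0, 0], 255], [[-0.0032, -0.0042, 0], [0, 0, 0], 255], [[-0.0034, -0.004, 0], [0, 0, 0], 255], [[-0.0037, -0.0037, 0], [0, 0, 0], 255], [[-0.004, -0.0035, 0], [0, 0, 0], 255], [[-0.0042, -0.0032, 0], [0, 0, 0], 255], [[-0.0044, -0.0028, 0], [0, 0, 0], 255]]
```

jog_arm(
  series=[
    [[-0.0025, -0.0046, 0.001], [0, 0, 0], 255],
    [[-0.0028, -0.0044, 0], [0, 0, 0], 255],
    [[-0.0032, -0.0042, 0], [0, 0, 0], 255],
    [[-0.0034, -0.004, 0], [0, 0, 0], 255],
    [[-0.0037, -0.0037, 0], [0, 0, 0], 255],
    [[-0.004, -0.0035, 0], [0, 0, 0], 255],
    [[-0.0042, -0.0032, 0], [0, 0, 0], 255],
    [[-0.0044, -0.0028, 0], [0, 0, 0], 255],
  ],
)

```text
t: 13.82
position: [0.6306, -0.112, 0.1551]
orientation: [0.086, 0.996, 0.0, -0.0]
ft_force: [2.8, 3.1, -2.1]
finger_gap: 0.27
grip_force: 58.7
```

```bash
python3 - <<'E'
from plan import *
state()
rows(.87,[.07]*8,.075,.075)
E
```

```text
t 13.82 q 0.877 r 75.99 Fr -1.21 Ft -4.0 Fz -2.1 gap 0.27 grip 58.72160732746124 pos [ 0.6306 -0.112   0.1551]
end q 1.4300000000000002 [[[-0.0045, -0.0026, 0], [0, 0, 0], 255], [[-0.0048, -0.0022, 0], [0, 0, 0], 255], [[-0.0049, -0.0019, 0], [0, 0, 0], 255], [[-0.005, -0.0015, 0], [0, 0, 0], 255], [[-0.0051, -0.0012, 0], [0, 0, 0], 255], [[-0.0052, -0.0008, 0], [0, 0, 0], 255], [[-0.0052, -0.0005, 0], [0, 0, 0], 255], [[-0.0053, -0.0001, 0], [0, 0, 0], 255]]
```

jog_arm(
  newtons=90,
  series=[
    [[-0.0045, -0.0026, 0], [0, 0, 0], 255],
    [[-0.0048, -0.0022, 0], [0, 0, 0], 255],
    [[-0.0049, -0.0019, 0], [0, 0, 0], 255],
    [[-0.005, -0.0015, 0], [0, 0, 0], 255],
    [[-0.0051, -0.0012, 0], [0, 0, 0], 255],
    [[-0.0052, -0.0008, 0], [0, 0, 0], 255],
    [[-0.0052, -0.0005, 0], [0, 0, 0], 255],
    [[-0.0053, -0.0001, 0], [0, 0, 0], 255],
  ],
)

```text
t: 14.48
position: [0.5921, -0.1228, 0.1554]
orientation: [0.086, 0.996, 0.0, 0.001]
ft_force: [6.6, 3.8, -4.8]
finger_gap: 0.262
grip_force: 88.2
```

```bash
python3 - <<'E'
from plan import *
state()
rows(1.43,[.07]*8,.075,.075)
E
```

```text
t 14.48 q 1.409 r 76.09 Fr -3.8 Ft -6.65 Fz -4.8 gap 0.262 grip 88.19052815437317 pos [ 0.5921 -0.1228  0.1554]
end q 1.99 [[[-0.0052, 0.0003, 0], [0, 0, 0], 255], [[-0.0052, 0.0006, 0], [0, 0, 0], 255], [[-0.0052, 0.001, 0], [0, 0, 0], 255], [[-0.0051, 0.0014, 0], [0, 0, 0], 255], [[-0.0049, 0.0017, 0], [0, 0, 0], 255], [[-0.0049, 0.0021, 0], [0, 0, 0], 255], [[-0.0046, 0.0023, 0], [0, 0, 0], 255], [[-0.0045, 0.0028, 0], [0, 0, 0], 255]]
```

```bash
python3 - <<'E'
from plan import *
rows(1.43,[.07]*7,.075,.0738)
E
```

```text
end q 1.92 [[[-0.0052, 0.0005, 0], [0, 0, 0], 255], [[-0.0052, 0.0008, 0], [0, 0, 0], 255], [[-0.0051, 0.0011, 0], [0, 0, 0], 255], [[-0.005, 0.0015, 0], [0, 0, 0], 255], [[-0.0048, 0.0019, 0], [0, 0, 0], 255], [[-0.0047, 0.0022, 0], [0, 0, 0], 255], [[-0.0045, 0.0025, 0], [0, 0, 0], 255]]
```

jog_arm(
  series=[
    [[-0.0052, 0.0005, 0], [0, 0, 0], 255],
    [[-0.0052, 0.0008, 0], [0, 0, 0], 255],
    [[-0.0051, 0.0011, 0], [0, 0, 0], 255],
    [[-0.005, 0.0015, 0], [0, 0, 0], 255],
    [[-0.0048, 0.0019, 0], [0, 0, 0], 255],
    [[-0.0047, 0.0022, 0], [0, 0, 0], 255],
    [[-0.0045, 0.0025, 0], [0, 0, 0], 255],
  ],
)

```text
t: 15.07
position: [0.5588, -0.1146, 0.1555]
orientation: [0.086, 0.996, -0.002, 0.002]
ft_force: [10.2, -2.5, -7.8]
finger_gap: 0.258
grip_force: 88.3
```

```bash
python3 - <<'E'
from plan import *
state()
rows(1.92,[.07]*7,.0738,.0738)
E
```

```text
t 15.07 q 1.866 r 75.47 Fr -2.24 Ft -10.28 Fz -7.8 gap 0.258 grip 88.34424376487732 pos [ 0.5588 -0.1146  0.1555]
end q 2.41 [[[-0.0045, 0.0027, 0], [0, 0, 0], 255], [[-0.0042, 0.0029, 0], [0, 0, 0], 255], [[-0.004, 0.0033, 0], [0, 0, 0], 255], [[-0.0038, 0.0035, 0], [0, 0, 0], 255], [[-0.0035, 0.0038, 0], [0, 0, 0], 255], [[-0.0032, 0.004, 0], [0, 0, 0], 255], [[-0.003, 0.0043, 0], [0, 0, 0], 255]]
```

jog_arm(
  series=[
    [[-0.0045, 0.0027, -0.001], [0, 0, 0], 255],
    [[-0.0042, 0.0029, 0], [0, 0, 0], 255],
    [[-0.004, 0.0033, 0], [0, 0, 0], 255],
    [[-0.0038, 0.0035, 0], [0, 0, 0], 255],
    [[-0.0035, 0.0038, 0], [0, 0, 0], 255],
    [[-0.0032, 0.004, 0], [0, 0, 0], 255],
    [[-0.003, 0.0043, 0], [0, 0, 0], 255],
  ],
)

```text
t: 15.65
position: [0.5324, -0.0923, 0.1553]
orientation: [0.087, 0.996, -0.004, 0.003]
ft_force: [6.4, -8.1, -4.9]
finger_gap: 0.258
grip_force: 88.6
```

```bash
python3 - <<'E'
from plan import *
state()
rows(2.41,[.07]*8,.0738,.0738)
E
```

```text
t 15.65 q 2.328 r 74.86 Fr -0.09 Ft -10.31 Fz -4.9 gap 0.258 grip 88.55335593223572 pos [ 0.5324 -0.0923  0.1553]
end q 2.97 [[[-0.0026, 0.0044, 0], [0, 0, 0], 255], [[-0.0024, 0.0046, 0], [0, 0, 0], 255], [[-0.002, 0.0048, 0], [0, 0, 0], 255], [[-0.0016, 0.0048, 0], [0, 0, 0], 255], [[-0.0014, 0.005, 0], [0, 0, 0], 255], [[-0.0009, 0.0051, 0], [0, 0, 0], 255], [[-0.0006, 0.0051, 0], [0, 0, 0], 255], [[-0.0003, 0.0052, 0], [0, 0, 0], 255]]
```

jog_arm(
  series=[
    [[-0.0026, 0.0044, 0], [0, 0, 0], 255],
    [[-0.0024, 0.0046, 0], [0, 0, 0], 255],
    [[-0.002, 0.0048, 0], [0, 0, 0], 255],
    [[-0.0016, 0.0048, 0], [0, 0, 0], 255],
    [[-0.0014, 0.005, 0], [0, 0, 0], 255],
    [[-0.0009, 0.0051, 0], [0, 0, 0], 255],
    [[-0.0006, 0.0051, 0], [0, 0, 0], 255],
    [[-0.0003, 0.0052, 0], [0, 0, 0], 255],
  ],
)

```text
t: 16.32
position: [0.5178, -0.0529, 0.1551]
orientation: [0.087, 0.996, -0.004, 0.0]
ft_force: [-0.6, -6.6, 1.1]
finger_gap: 0.26
grip_force: 88.7
```

```bash
python3 - <<'E'
from plan import *
state()
rows(2.97,[.07]*8,.0738,.0742)
E
```

```text
t 16.32 q 2.9 r 74.25 Fr 1.18 Ft -6.54 Fz 1.1 gap 0.26 grip 88.66275787353516 pos [ 0.5178 -0.0529  0.1551]
end q 3.5300000000000002 [[[0.0001, 0.0052, 0], [0, 0, 0], 255], [[0.0004, 0.0051, 0], [0, 0, 0], 255], [[0.0008, 0.0051, 0], [0, 0, 0], 255], [[0.0011, 0.0051, 0], [0, 0, 0], 255], [[0.0015, 0.0049, 0], [0, 0, 0], 255], [[0.0018, 0.0049, 0], [0, 0, 0], 255], [[0.0022, 0.0047, 0], [0, 0, 0], 255], [[0.0025, 0.0046, 0], [0, 0, 0], 255]]
```

jog_arm(
  series=[
    [[0.0001, 0.0052, 0], [0, 0, 0], 255],
    [[0.0004, 0.0051, 0], [0, 0, 0], 255],
    [[0.0008, 0.0051, 0], [0, 0, 0], 255],
    [[0.0011, 0.0051, 0], [0, 0, 0], 255],
    [[0.0015, 0.0049, 0], [0, 0, 0], 255],
    [[0.0018, 0.0049, 0], [0, 0, 0], 255],
    [[0.0022, 0.0047, 0], [0, 0, 0], 255],
    [[0.0025, 0.0046, 0], [0, 0, 0], 255],
  ],
)

```text
t: 16.98
position: [0.5288, -0.0078, 0.1549]
orientation: [0.085, 0.996, 0.001, -0.0]
ft_force: [-2.2, 1.6, 4.3]
finger_gap: 0.261
grip_force: 88.9
```

```bash
python3 - <<'E'
from plan import *
state()
rows(3.53,[.07]*10,.0742,.0750)
E
```

```text
t 16.98 q -2.747 r 74.01 Fr 2.67 Ft 0.21 Fz 4.3 gap 0.261 grip 88.87598276138306 pos [ 0.5288 -0.0078  0.1549]
end q 4.23 [[[0.0028, 0.0043, 0], [0, 0, 0], 255], [[0.0031, 0.0042, 0], [0, 0, 0], 255], [[0.0034, 0.004, 0], [0, 0, 0], 255], [[0.0036, 0.0037, 0], [0, 0, 0], 255], [[0.0039, 0.0035, 0], [0, 0, 0], 255], [[0.0042, 0.0032, 0], [0, 0, 0], 255], [[0.0043, 0.0028, 0], [0, 0, 0], 255], [[0.0046, 0.0026, 0], [0, 0, 0], 255], [[0.0047, 0.0023, 0], [0, 0, 0], 255], [[0.0049, 0.0019, 0], [0, 0, 0], 255]]
```

jog_arm(
  series=[
    [[0.0028, 0.0043, 0], [0, 0, 0], 255],
    [[0.0031, 0.0042, 0], [0, 0, 0], 255],
    [[0.0034, 0.004, 0], [0, 0, 0], 255],
    [[0.0036, 0.0037, 0], [0, 0, 0], 255],
    [[0.0039, 0.0035, 0], [0, 0, 0], 255],
    [[0.0042, 0.0032, 0], [0, 0, 0], 255],
    [[0.0043, 0.0028, 0], [0, 0, 0], 255],
    [[0.0046, 0.0026, 0], [0, 0, 0], 255],
  ],
)

```text
t: 17.65
position: [0.5602, 0.0203, 0.1549]
orientation: [0.086, 0.996, 0.001, 0.001]
ft_force: [0.6, 5.5, 4.3]
finger_gap: 0.257
grip_force: 88.9
```

```bash
python3 - <<'E'
from plan import *
state()
rows(4.09,[.07]*10,.0749,.0758)
E
```

```text
t 17.65 q -2.17 r 74.04 Fr 4.76 Ft 2.87 Fz 4.3 gap 0.257 grip 88.94081354141235 pos [0.5602 0.0203 0.1549]
end q 4.79 [[[0.0047, 0.0022, 0], [0, 0, 0], 255], [[0.0049, 0.002, 0], [0, 0, 0], 255], [[0.005, 0.0016, 0], [0, 0, 0], 255], [[0.0051, 0.0012, 0], [0, 0, 0], 255], [[0.0052, 0.0009, 0], [0, 0, 0], 255], [[0.0053, 0.0005, 0], [0, 0, 0], 255], [[0.0052, 0.0001, 0], [0, 0, 0], 255], [[0.0053, -0.0002, 0], [0, 0, 0], 255], [[0.0053, -0.0006, 0], [0, 0, 0], 255], [[0.0052, -0.001, 0], [0, 0, 0], 255]]
```

```bash
sed -i 's/C=np.array(.*/C=np.array([.5924,-.0467]); psi=-.158/' plan.py
sed -i 's/^def rows(q0,dqs,r0,r1,jaw=255)/def rows(q0,dqs,r0,r1,s=(0,0),jaw=255)/; s/P=np.c_\[r\*np.cos(a),r\*np.sin(a)\]/P=np.c_[r*np.cos(a),r*np.sin(a)]+np.linspace(0,1,len(q))[:,None]*np.array(s)/' plan.py
python3 - <<'E'
from plan import *
state()
rows(4.09,[.07]*9,.0749,.0752,(.0004,.0015))
E
```

```text
t 17.65 q -2.177 r 74.3 Fr 4.74 Ft 2.91 Fz 4.3 gap 0.257 grip 88.94081354141235 pos [0.5602 0.0203 0.1549]
end q 4.72 [[[0.0048, 0.0023, 0], [0, 0, 0], 255], [[0.0049, 0.0021, 0], [0, 0, 0], 255], [[0.0051, 0.0017, 0], [0, 0, 0], 255], [[0.0051, 0.0013, 0], [0, 0, 0], 255], [[0.0053, 0.001, 0], [0, 0, 0], 255], [[0.0052, 0.0006, 0], [0, 0, 0], 255], [[0.0053, 0.0003, 0], [0, 0, 0], 255], [[0.0053, -0.0001, 0], [0, 0, 0], 255], [[0.0053, -0.0005, 0], [0, 0, 0], 255]]
```

jog_arm(
  series=[
    [[0.0048, 0.0023, 0], [0, 0, 0], 255],
    [[0.0049, 0.0021, 0], [0, 0, 0], 255],
    [[0.0051, 0.0017, 0], [0, 0, 0], 255],
    [[0.0051, 0.0013, 0], [0, 0, 0], 255],
    [[0.0053, 0.001, 0], [0, 0, 0], 255],
    [[0.0052, 0.0006, 0], [0, 0, 0], 255],
    [[0.0053, 0.0003, 0], [0, 0, 0], 255],
    [[0.0053, -0.0001, 0], [0, 0, 0], 255],
    [[0.0053, -0.0005, 0], [0, 0, 0], 255],
  ],
)

```text
t: 18.4
position: [0.606, 0.027, 0.1549]
orientation: [0.086, 0.996, -0.001, 0.001]
ft_force: [-0.1, 1.4, 5.6]
finger_gap: 0.262
grip_force: 89.0
```

```bash
python3 - <<'E'
from plan import *
state()
rows(4.72,[.08]*12,.0752,.0752)
E
```

```text
t 18.4 q -1.546 r 74.97 Fr 1.34 Ft -0.32 Fz 5.6 gap 0.262 grip 88.99027705192566 pos [0.606  0.027  0.1549]
end q 5.68 [[[0.0059, -0.0013, 0], [0, 0, 0], 255], [[0.0058, -0.0017, 0], [0, 0, 0], 255], [[0.0056, -0.0021, 0], [0, 0, 0], 255], [[0.0054, -0.0026, 0], [0, 0, 0], 255], [[0.0052, -0.003, 0], [0, 0, 0], 255], [[0.0049, -0.0034, 0], [0, 0, 0], 255], [[0.0047, -0.0038, 0], [0, 0, 0], 255], [[0.0043, -0.0042, 0], [0, 0, 0], 255], [[0.004, -0.0045, 0], [0, 0, 0], 255], [[0.0036, -0.0048, 0], [0, 0, 0], 255], [[0.0033, -0.0051, 0], [0, 0, 0], 255], [[0.0028, -0.0053, 0], [0, 0, 0], 255]]
```

jog_arm(
  series=[
    [[0.0059, -0.0013, 0], [0, 0, 0], 255],
    [[0.0058, -0.0017, 0], [0, 0, 0], 255],
    [[0.0056, -0.0021, 0], [0, 0, 0], 255],
    [[0.0054, -0.0026, 0], [0, 0, 0], 255],
    [[0.0052, -0.003, 0], [0, 0, 0], 255],
    [[0.0049, -0.0034, 0], [0, 0, 0], 255],
    [[0.0047, -0.0038, 0], [0, 0, 0], 255],
    [[0.0043, -0.0042, 0], [0, 0, 0], 255],
    [[0.004, -0.0045, 0], [0, 0, 0], 255],
    [[0.0036, -0.0048, 0], [0, 0, 0], 255],
    [[0.0033, -0.0051, 0], [0, 0, 0], 255],
    [[0.0028, -0.0053, 0], [0, 0, 0], 255],
  ],
)

```text
t: 19.4
position: [0.6603, -0.0142, 0.1548]
orientation: [0.086, 0.996, -0.0, -0.001]
ft_force: [-1.1, 3.7, 7.0]
finger_gap: 0.255
grip_force: 89.0
```

```bash
python3 - <<'E'
from plan import *
state()
rows(5.68,[.08]*18,.0752,.0752)
E
```

```text
t 19.4 q -0.604 r 75.3 Fr 0.58 Ft -3.82 Fz 7.0 gap 0.255 grip 88.99437189102173 pos [ 0.6603 -0.0142  0.1548]
end q 7.12 [[[0.0023, -0.0055, 0], [0, 0, 0], 255], [[0.002, -0.0057, 0], [0, 0, 0], 255], [[0.0014, -0.0059, 0], [0, 0, 0], 255], [[0.001, -0.0059, 0], [0, 0, 0], 255], [[0.0005, -0.006, 0], [0, 0, 0], 255], [[0.0001, -0.006, 0], [0, 0, 0], 255], [[-0.0005, -0.006, 0], [0, 0, 0], 255], [[-0.0009, -0.006, 0], [0, 0, 0], 255], [[-0.0014, -0.0058, 0], [0, 0, 0], 255], [[-0.0019, -0.0057, 0], [0, 0, 0], 255], [[-0.0023, -0.0056, 0], [0, 0, 0], 255], [[-0.0027, -0.0053, 0], [0, 0, 0], 255], [[-0.0032, -0.0051, 0], [0, 0, 0], 255], [[-0.0036, -0.0049, 0], [0, 0, 0], 255], [[-0.0039, -0.0045, 0], [0, 0, 0], 255], [[-0.0043, -0.0042, 0], [0, 0, 0], 255], [[-0.0046, -0.0039, 0], [0, 0, 0], 255], [[-0.0049, -0.0035, 0], [0, 0, 0], 255]]
```

Tracking well; continuing with the second turn in longer strides.

jog_arm(
  series=[
    [[0.0023, -0.0055, 0.001], [0, 0, 0], 255],
    [[0.002, -0.0057, 0], [0, 0, 0], 255],
    [[0.0014, -0.0059, 0], [0, 0, 0], 255],
    [[0.001, -0.0059, 0], [0, 0, 0], 255],
    [[0.0005, -0.006, 0], [0, 0, 0], 255],
    [[0.0001, -0.006, 0], [0, 0, 0], 255],
    [[-0.0005, -0.006, 0], [0, 0, 0], 255],
    [[-0.0009, -0.006, 0], [0, 0, 0], 255],
    [[-0.0014, -0.0058, 0], [0, 0, 0], 255],
    [[-0.0019, -0.0057, 0], [0, 0, 0], 255],
    [[-0.0023, -0.0056, 0], [0, 0, 0], 255],
    [[-0.0027, -0.0053, 0], [0, 0, 0], 255],
    [[-0.0032, -0.0051, 0], [0, 0, 0], 255],
    [[-0.0036, -0.0049, 0], [0, 0, 0], 255],
    [[-0.0039, -0.0045, 0], [0, 0, 0], 255],
    [[-0.0043, -0.0042, 0], [0, 0, 0], 255],
    [[-0.0046, -0.0039, 0], [0, 0, 0], 255],
    [[-0.0049, -0.0035, 0], [0, 0, 0], 255],
  ],
)

```text
t: 20.9
position: [0.6334, -0.1099, 0.1553]
orientation: [0.086, 0.996, 0.0, 0.0]
ft_force: [3.7, 2.3, -3.3]
finger_gap: 0.259
grip_force: 88.8
```

```bash
python3 - <<'E'
from plan import *
state()
rows(7.12,[.07]*12,.0752,.0748)
E
```

```text
t 20.9 q 0.837 r 75.33 Fr 0.07 Ft -4.36 Fz -3.3 gap 0.259 grip 88.78326058387756 pos [ 0.6334 -0.1099  0.1553]
end q 7.960000000000001 [[[-0.0046, -0.0026, 0], [0, 0, 0], 255], [[-0.0047, -0.0024, 0], [0, 0, 0], 255], [[-0.0048, -0.002, 0], [0, 0, 0], 255], [[-0.005, -0.0017, 0], [0, 0, 0], 255], [[-0.0051, -0.0013, 0], [0, 0, 0], 255], [[-0.0051, -0.001, 0], [0, 0, 0], 255], [[-0.0053, -0.0006, 0], [0, 0, 0], 255], [[-0.0052, -0.0002, 0], [0, 0, 0], 255], [[-0.0052, 0.0001, 0], [0, 0, 0], 255], [[-0.0053, 0.0005, 0], [0, 0, 0], 255], [[-0.0051, 0.0009, 0], [0, 0, 0], 255], [[-0.0051, 0.0012, 0], [0, 0, 0], 255]]
```

jog_arm(
  series=[
    [[-0.0046, -0.0026, 0], [0, 0, 0], 255],
    [[-0.0047, -0.0024, 0], [0, 0, 0], 255],
    [[-0.0048, -0.002, 0], [0, 0, 0], 255],
    [[-0.005, -0.0017, 0], [0, 0, 0], 255],
    [[-0.0051, -0.0013, 0], [0, 0, 0], 255],
    [[-0.0051, -0.001, 0], [0, 0, 0], 255],
    [[-0.0053, -0.0006, 0], [0, 0, 0], 255],
    [[-0.0052, -0.0002, 0], [0, 0, 0], 255],
    [[-0.0052, 0.0001, 0], [0, 0, 0], 255],
    [[-0.0053, 0.0005, 0], [0, 0, 0], 255],
    [[-0.0051, 0.0009, 0], [0, 0, 0], 255],
    [[-0.0051, 0.0012, 0], [0, 0, 0], 255],
  ],
)

```text
t: 21.9
position: [0.5745, -0.1199, 0.1556]
orientation: [0.086, 0.996, -0.001, 0.002]
ft_force: [8.4, -1.3, -9.5]
finger_gap: 0.259
grip_force: 88.6
```

```bash
python3 - <<'E'
from plan import *
state()
rows(7.96,[.07]*12,.0748,.0745)
E
```

```text
t 21.9 q 1.652 r 75.37 Fr -0.69 Ft -8.46 Fz -9.5 gap 0.259 grip 88.5709798336029 pos [ 0.5745 -0.1199  0.1556]
end q 8.8 [[[-0.005, 0.0016, 0], [0, 0, 0], 255], [[-0.0049, 0.0019, 0], [0, 0, 0], 255], [[-0.0047, 0.0022, 0], [0, 0, 0], 255], [[-0.0046, 0.0026, 0], [0, 0, 0], 255], [[-0.0043, 0.0029, 0], [0, 0, 0], 255], [[-0.0042, 0.0031, 0], [0, 0, 0], 255], [[-0.0039, 0.0035, 0], [0, 0, 0], 255], [[-0.0036, 0.0037, 0], [0, 0, 0], 255], [[-0.0034, 0.004, 0], [0, 0, 0], 255], [[-0.0031, 0.0042, 0], [0, 0, 0], 255], [[-0.0028, 0.0044, 0], [0, 0, 0], 255], [[-0.0025, 0.0046, 0], [0, 0, 0], 255]]
```

jog_arm(
  series=[
    [[-0.005, 0.0016, -0.001], [0, 0, 0], 255],
    [[-0.0049, 0.0019, 0], [0, 0, 0], 255],
    [[-0.0047, 0.0022, 0], [0, 0, 0], 255],
    [[-0.0046, 0.0026, 0], [0, 0, 0], 255],
    [[-0.0043, 0.0029, 0], [0, 0, 0], 255],
    [[-0.0042, 0.0031, 0], [0, 0, 0], 255],
    [[-0.0039, 0.0035, 0], [0, 0, 0], 255],
    [[-0.0036, 0.0037, 0], [0, 0, 0], 255],
    [[-0.0034, 0.004, 0], [0, 0, 0], 255],
    [[-0.0031, 0.0042, 0], [0, 0, 0], 255],
    [[-0.0028, 0.0044, 0], [0, 0, 0], 255],
    [[-0.0025, 0.0046, 0], [0, 0, 0], 255],
  ],
)

```text
t: 22.9
position: [0.5271, -0.084, 0.1553]
orientation: [0.087, 0.996, -0.004, 0.001]
ft_force: [4.3, -7.9, -5.0]
finger_gap: 0.255
grip_force: 88.8
```

```bash
python3 - <<'E'
from plan import *
state()
rows(8.80,[.07]*12,.0745,.0750)
E
```

```text
t 22.9 q 2.464 r 75.26 Fr 0.22 Ft -8.95 Fz -5.0 gap 0.255 grip 88.82826447486877 pos [ 0.5271 -0.084   0.1553]
end q 9.64 [[[-0.0023, 0.0047, 0], [0, 0, 0], 255], [[-0.0018, 0.0049, 0], [0, 0, 0], 255], [[-0.0016, 0.0049, 0], [0, 0, 0], 255], [[-0.0012, 0.0051, 0], [0, 0, 0], 255], [[-0.0008, 0.0052, 0], [0, 0, 0], 255], [[-0.0005, 0.0052, 0], [0, 0, 0], 255], [[-0.0001, 0.0052, 0], [0, 0, 0], 255], [[0.0003, 0.0053, 0], [0, 0, 0], 255], [[0.0006, 0.0052, 0], [0, 0, 0], 255], [[0.001, 0.0051, 0], [0, 0, 0], 255], [[0.0014, 0.0051, 0], [0, 0, 0], 255], [[0.0017, 0.0049, 0], [0, 0, 0], 255]]
```

jog_arm(
  series=[
    [[-0.0023, 0.0047, 0], [0, 0, 0], 255],
    [[-0.0018, 0.0049, 0], [0, 0, 0], 255],
    [[-0.0016, 0.0049, 0], [0, 0, 0], 255],
    [[-0.0012, 0.0051, 0], [0, 0, 0], 255],
    [[-0.0008, 0.0052, 0], [0, 0, 0], 255],
    [[-0.0005, 0.0052, 0], [0, 0, 0], 255],
    [[-0.0001, 0.0052, 0], [0, 0, 0], 255],
    [[0.0003, 0.0053, 0], [0, 0, 0], 255],
    [[0.0006, 0.0052, 0], [0, 0, 0], 255],
    [[0.001, 0.0051, 0], [0, 0, 0], 255],
    [[0.0014, 0.0051, 0], [0, 0, 0], 255],
    [[0.0017, 0.0049, 0], [0, 0, 0], 255],
  ],
)

```text
t: 23.9
position: [0.5227, -0.0186, 0.155]
orientation: [0.086, 0.996, 0.0, -0.0]
ft_force: [-1.1, -1.1, 3.2]
finger_gap: 0.26
grip_force: 89.0
```

```bash
python3 - <<'E'
from plan import *
state()
rows(9.64,[.07]*14,.0750,.0755)
E
```

```text
t 23.9 q -2.916 r 75.19 Fr 0.55 Ft -1.46 Fz 3.2 gap 0.26 grip 88.95025134086609 pos [ 0.5227 -0.0186  0.155 ]
end q 10.620000000000001 [[[0.002, 0.0049, 0], [0, 0, 0], 255], [[0.0024, 0.0047, 0], [0, 0, 0], 255], [[0.0027, 0.0045, 0], [0, 0, 0], 255], [[0.003, 0.0043, 0], [0, 0, 0], 255], [[0.0033, 0.0041, 0], [0, 0, 0], 255], [[0.0036, 0.0038, 0], [0, 0, 0], 255], [[0.0039, 0.0036, 0], [0, 0, 0], 255], [[0.0041, 0.0033, 0], [0, 0, 0], 255], [[0.0043, 0.003, 0], [0, 0, 0], 255], [[0.0045, 0.0027, 0], [0, 0, 0], 255], [[0.0047, 0.0024, 0], [0, 0, 0], 255], [[0.0049, 0.0021, 0], [0, 0, 0], 255], [[0.005, 0.0017, 0], [0, 0, 0], 255], [[0.0051, 0.0013, 0], [0, 0, 0], 255]]
```

jog_arm(
  series=[
    [[0.002, 0.0049, 0], [0, 0, 0], 255],
    [[0.0024, 0.0047, 0], [0, 0, 0], 255],
    [[0.0027, 0.0045, 0], [0, 0, 0], 255],
    [[0.003, 0.0043, 0], [0, 0, 0], 255],
    [[0.0033, 0.0041, 0], [0, 0, 0], 255],
    [[0.0036, 0.0038, 0], [0, 0, 0], 255],
    [[0.0039, 0.0036, 0], [0, 0, 0], 255],
    [[0.0041, 0.0033, 0], [0, 0, 0], 255],
    [[0.0043, 0.003, 0], [0, 0, 0], 255],
    [[0.0045, 0.0027, 0], [0, 0, 0], 255],
    [[0.0047, 0.0024, 0], [0, 0, 0], 255],
    [[0.0049, 0.0021, 0], [0, 0, 0], 255],
    [[0.005, 0.0017, 0], [0, 0, 0], 255],
    [[0.0051, 0.0013, 0], [0, 0, 0], 255],
  ],
)

```text
t: 25.07
position: [0.5776, 0.0272, 0.1548]
orientation: [0.086, 0.996, -0.0, 0.001]
ft_force: [2.4, 1.4, 5.7]
finger_gap: 0.257
grip_force: 89.0
```

```bash
python3 - <<'E'
from plan import *
state()
rows(10.62,[.08]*18,.0755,.0752)
E
```

```text
t 25.07 q -1.926 r 75.39 Fr 0.93 Ft 2.66 Fz 5.7 gap 0.257 grip 88.97793173789978 pos [0.5776 0.0272 0.1548]
end q 12.059999999999999 [[[0.0059, 0.0011, 0], [0, 0, 0], 255], [[0.0061, 0.0005, 0], [0, 0, 0], 255], [[0.006, 0.0001, 0], [0, 0, 0], 255], [[0.006, -0.0004, 0], [0, 0, 0], 255], [[0.006, -0.0008, 0], [0, 0, 0], 255], [[0.0059, -0.0014, 0], [0, 0, 0], 255], [[0.0057, -0.0018, 0], [0, 0, 0], 255], [[0.0056, -0.0023, 0], [0, 0, 0], 255], [[0.0054, -0.0027, 0], [0, 0, 0], 255], [[0.0051, -0.0031, 0], [0, 0, 0], 255], [[0.0049, -0.0035, 0], [0, 0, 0], 255], [[0.0046, -0.0039, 0], [0, 0, 0], 255], [[0.0043, -0.0043, 0], [0, 0, 0], 255], [[0.0039, -0.0046, 0], [0, 0, 0], 255], [[0.0035, -0.0048, 0], [0, 0, 0], 255], [[0.0031, -0.0052, 0], [0, 0, 0], 255], [[0.0027, -0.0054, 0], [0, 0, 0], 255], [[0.0023, -0.0055, 0], [0, 0, 0], 255]]
```

jog_arm(
  series=[
    [[0.0059, 0.0011, 0.001], [0, 0, 0], 255],
    [[0.0061, 0.0005, 0], [0, 0, 0], 255],
    [[0.006, 0.0001, 0], [0, 0, 0], 255],
    [[0.006, -0.0004, 0], [0, 0, 0], 255],
    [[0.006, -0.0008, 0], [0, 0, 0], 255],
    [[0.0059, -0.0014, 0], [0, 0, 0], 255],
    [[0.0057, -0.0018, 0], [0, 0, 0], 255],
    [[0.0056, -0.0023, 0], [0, 0, 0], 255],
    [[0.0054, -0.0027, 0], [0, 0, 0], 255],
    [[0.0051, -0.0031, 0], [0, 0, 0], 255],
    [[0.0049, -0.0035, 0], [0, 0, 0], 255],
    [[0.0046, -0.0039, 0], [0, 0, 0], 255],
    [[0.0043, -0.0043, 0], [0, 0, 0], 255],
    [[0.0039, -0.0046, 0], [0, 0, 0], 255],
    [[0.0035, -0.0048, 0], [0, 0, 0], 255],
    [[0.0031, -0.0052, 0], [0, 0, 0], 255],
    [[0.0027, -0.0054, 0], [0, 0, 0], 255],
    [[0.0023, -0.0055, 0], [0, 0, 0], 255],
  ],
)

```text
t: 26.57
position: [0.6635, -0.0207, 0.1552]
orientation: [0.086, 0.996, 0.0, -0.0]
ft_force: [-1.7, 3.0, -1.8]
finger_gap: 0.262
grip_force: 88.9
```

```bash
python3 - <<'E'
from plan import *
state()
rows(12.06,[.07]*5+[.06,.05,.04,.02],.0752,.0752)
E
```

```text
t 26.57 q -0.509 r 75.7 Fr -0.58 Ft -3.4 Fz -1.8 gap 0.262 grip 88.87512803077698 pos [ 0.6635 -0.0207  0.1552]
end q 12.58 [[[0.0016, -0.005, 0], [0, 0, 0], 255], [[0.0013, -0.0051, 0], [0, 0, 0], 255], [[0.0009, -0.0052, 0], [0, 0, 0], 255], [[0.0005, -0.0053, 0], [0, 0, 0], 255], [[0.0002, -0.0052, 0], [0, 0, 0], 255], [[-0.0001, -0.0045, 0], [0, 0, 0], 255], [[-0.0004, -0.0038, 0], [0, 0, 0], 255], [[-0.0004, -0.003, 0], [0, 0, 0], 255], [[-0.0002, -0.0014, 0], [0, 0, 0], 255]]
```

jog_arm(
  series=[
    [[0.0016, -0.005, 0], [0, 0, 0], 255],
    [[0.0013, -0.0051, 0], [0, 0, 0], 255],
    [[0.0009, -0.0052, 0], [0, 0, 0], 255],
    [[0.0005, -0.0053, 0], [0, 0, 0], 255],
    [[0.0002, -0.0052, 0], [0, 0, 0], 255],
    [[-0.0001, -0.0045, 0], [0, 0, 0], 255],
    [[-0.0004, -0.0038, 0], [0, 0, 0], 255],
    [[-0.0004, -0.003, 0], [0, 0, 0], 255],
    [[-0.0002, -0.0014, 0], [0, 0, 0], 255],
    [[0, 0, 0], [0, 0, 0], 255],
    [[0, 0, 0], [0, 0, 0], 255],
  ],
)

```text
t: 27.48
position: [0.6667, -0.0599, 0.1554]
orientation: [0.086, 0.996, -0.001, -0.0]
ft_force: [-0.1, 0.2, -5.3]
finger_gap: 0.257
grip_force: 88.9
```

```bash
python3 - <<'E'
from plan import *
state()
E
```

```text
t 27.48 q 0.017 r 75.46 Fr -0.14 Ft -0.17 Fz -5.3 gap 0.257 grip 88.86908769607544 pos [ 0.6667 -0.0599  0.1554]
```

The crank is at q ≈ 12.58 with hardly any force on it. Releasing gently and rising.

jog_arm(
  newtons=20,
  series=[
    [[0, 0, 0], [0, 0, 0], 255],
    [[0, 0, 0], [0, 0, 0], 190],
    [[0, 0, 0], [0, 0, 0], 184],
    [[0, 0, 0], [0, 0, 0], 178],
    [[0, 0, 0], [0, 0, 0], 170],
    [[0, 0, 0], [0, 0, 0], 155],
    [[0, 0, 0], [0, 0, 0], 135],
    [[0, 0, 0], [0, 0, 0], 110],
    [[0, 0, 0.01], [0, 0, 0], 100],
    [[0, 0, 0.02], [0, 0, 0], 100],
    [[0, 0, 0.03], [0, 0, 0], 100],
    [[0, 0, 0.03], [0, 0, 0], 100],
    [[0, 0, 0.03], [0, 0, 0], 60],
    [[-0.015, 0, 0.03], [0, 0, 0], 0],
    [[-0.015, 0, 0.01], [0, 0, 0], 0],
    [[0, 0, 0], [0, 0, 0], 0],
    [[0, 0, 0], [0, 0, 0], 0],
  ],
)

```text
t: 28.9
position: [0.6373, -0.0592, 0.3173]
orientation: [0.086, 0.996, -0.0, 0.002]
ft_force: [0.2, -0.4, 0.0]
finger_gap: 0.998
grip_force: 0.0
```

```bash
python3 - <<'E'
from plan import *
np.set_printoptions(precision=4,suppress=True)
p,im,d=look('wrist','w9.png'); o=get_obs(); print(o['t'],o['position'],o['ft_force'])
K=np.linalg.inv(p['intrinsics'])
v,u=np.mgrid[0:400,0:640]; c=(K@np.stack([u.ravel(),v.ravel(),np.ones(u.size)]))*d.ravel()
X=p['R'].T@(c-np.array(p['t'])[:,None])
w=(abs(X[0]-.65)<.06)&(abs(X[1]+.05)<.06)&(X[2]>.222)&(X[2]<.242)
(k,r)=cv2.minEnclosingCircle(X[:2,w].T.astype(np.float32)); e=np.array(k)-C
print('knob',k,r,'q',psi-np.arctan2(e[1],e[0]))
cv2.imwrite('pics/w9c.png',cv2.resize(im[20:270,200:440,::-1],None,fx=2,fy=2))
E
```

```text
28.95 [ 0.6371 -0.0591  0.3155] [-0.3408 -0.0705 -0.7063]
knob (0.6658570170402527, -0.06003575026988983) 0.0119087602943182 q 0.021588995834646546
```

View pics/w9c.png

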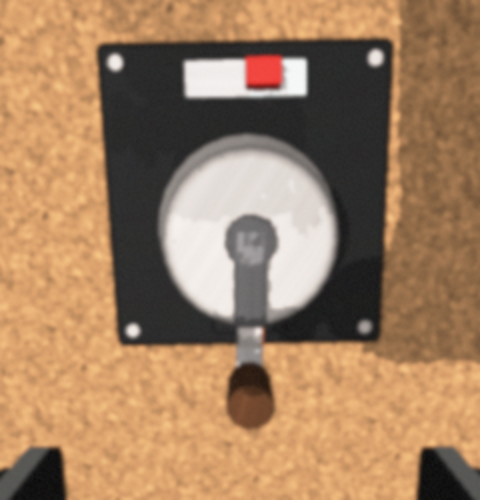

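The arm covers the orange pointer at (250,330), the catch is at the off end (264,70), and the hand is clear of the knob. Handing in.

```bash
python3 -c "
from workcell import manip
print(manip.sign_off())"
```

```text
the job is handed in; nothing more can be done
None
```

The job is handed in at about 29 s: the catch is fully off, the crank made two calm turns through the stiff place and rests about 0.02 rad from the orange pointer, the hand is clear, and the goods round the mill were not touched.

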